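# Load the swing-out centrifuge rotor in balance

### The job

Load the centrifuge rotor for a balanced run: stand the two tall orange-capped tubes in two buckets directly opposite each other, and the two short blue-capped tubes in the other two buckets, so that every tube faces its twin. Each tube must stand upright on the floor of its bucket; leave the single green-capped tube and the small red-capped bottle where they stand.

Things in the scene. Friction and masses are not known exactly. Their poses are not given: they have to be found in the camera images.
- orange_a_center (a point): tall screw-cap centrifuge tube with an orange cap and a frosted white body with a label, standing on its own flat foot; 110 mm tall, body 29 mm across, cap 34 mm across and 20 mm high, 60 g. The point is on its axis half-way up, z up
- orange_b_center (a point): tall screw-cap centrifuge tube with an orange cap and a frosted white body with a label, standing on its own flat foot; 110 mm tall, body 29 mm across, cap 34 mm across and 20 mm high, 60 g. The point is on its axis half-way up, z up
- blue_a_center (a point): short screw-cap centrifuge tube with a blue cap and a frosted white body with a label, standing on its own flat foot; 90 mm tall, body 29 mm across, cap 34 mm across and 20 mm high, 45 g. The point is on its axis half-way up, z up
- blue_b_center (a point): short screw-cap centrifuge tube with a blue cap and a frosted white body with a label, standing on its own flat foot; 90 mm tall, body 29 mm across, cap 34 mm across and 20 mm high, 45 g. The point is on its axis half-way up, z up
- green_tube_center (a point): tall screw-cap centrifuge tube with a green cap and a frosted white body with a label, standing on its own flat foot; 110 mm tall, body 29 mm across, cap 34 mm across and 20 mm high, 60 g; has no partner and stays where it stands. The point is on its axis half-way up, z up
- small_bottle_center (a point): small white plastic reagent bottle with a red cap, 34 mm across and 62 mm tall; stays where it stands. The point is on its axis half-way up, z up
- bucket_1_mouth (a point): rotor bucket 1, directly opposite bucket 3: dark grey round cup, 47 mm inside, 56 mm over the rim, 45 mm deep, flat floor, hangs upright on stiff pins (gives 3 degrees at most). Point: centre of its mouth at rim height, 81 mm above the bench; x outward from the rotor's centre, z up. Four sit 80 mm from the centre of an aluminium cross (hub 4 mm above rims) that turns on its stand if pushed (0.1 N m)
- bucket_2_mouth (a point): rotor bucket 2, directly opposite bucket 4: dark grey round cup, 47 mm inside, 56 mm over the rim, 45 mm deep, flat floor, hangs upright on stiff pins (gives 3 degrees at most). Point: centre of its mouth at rim height, 81 mm above the bench; x outward from the rotor's centre, z up. Four sit 80 mm from the centre of an aluminium cross (hub 4 mm above rims) that turns on its stand if pushed (0.1 N m)
- bucket_3_mouth (a point): rotor bucket 3, directly opposite bucket 1: dark grey round cup, 47 mm inside, 56 mm over the rim, 45 mm deep, flat floor, hangs upright on stiff pins (gives 3 degrees at most). Point: centre of its mouth at rim height, 81 mm above the bench; x outward from the rotor's centre, z up. Four sit 80 mm from the centre of an aluminium cross (hub 4 mm above rims) that turns on its stand if pushed (0.1 N m)
- bucket_4_mouth (a point): rotor bucket 4, directly opposite bucket 2: dark grey round cup, 47 mm inside, 56 mm over the rim, 45 mm deep, flat floor, hangs upright on stiff pins (gives 3 degrees at most). Point: centre of its mouth at rim height, 81 mm above the bench; x outward from the rotor's centre, z up. Four sit 80 mm from the centre of an aluminium cross (hub 4 mm above rims) that turns on its stand if pushed (0.1 N m)
Not all that is in view belongs to the job. Leave any purple look-alike of the part that bears orange_b_center alone.

How it is judged:
At the end, for the whole second after the job is handed in: Orange-capped tubes in two opposite buckets, blue-capped tubes in the other two; each on its bucket's floor (6 mm), within 15 mm of the bucket's axis, upright within 11 degrees; the green-capped tube and the red-capped bottle within 20 mm of where they stood (((horizontal distance between orange_a_center and bucket_1_mouth below 0.015 m and z of orange_a_center in the frame of bucket_1_mouth between 0.004 and 0.016 m and horizontal distance between orange_b_center and bucket_3_mouth below 0.015 m and z of orange_b_center in the frame of bucket_3_mouth between 0.004 and 0.016 m) or (horizontal distance between orange_a_center and bucket_3_mouth below 0.015 m and z of orange_a_center in the frame of bucket_3_mouth between 0.004 and 0.016 m and horizontal distance between orange_b_center and bucket_1_mouth below 0.015 m and z of orange_b_center in the frame of bucket_1_mouth between 0.004 and 0.016 m) or (horizontal distance between orange_a_center and bucket_2_mouth below 0.015 m and z of orange_a_center in the frame of bucket_2_mouth between 0.004 and 0.016 m and horizontal distance between orange_b_center and bucket_4_mouth below 0.015 m and z of orange_b_center in the frame of bucket_4_mouth between 0.004 and 0.016 m) or (horizontal distance between orange_a_center and bucket_4_mouth below 0.015 m and z of orange_a_center in the frame of bucket_4_mouth between 0.004 and 0.016 m and horizontal distance between orange_b_center and bucket_2_mouth below 0.015 m and z of orange_b_center in the frame of bucket_2_mouth between 0.004 and 0.016 m)) and ((horizontal distance between blue_a_center and bucket_1_mouth below 0.015 m and z of blue_a_center in the frame of bucket_1_mouth between -0.006 and 0.006 m and horizontal distance between blue_b_center and bucket_3_mouth below 0.015 m and z of blue_b_center in the frame of bucket_3_mouth between -0.006 and 0.006 m) or (horizontal distance between blue_a_center and bucket_3_mouth below 0.015 m and z of blue_a_center in the frame of bucket_3_mouth between -0.006 and 0.006 m and horizontal distance between blue_b_center and bucket_1_mouth below 0.015 m and z of blue_b_center in the frame of bucket_1_mouth between -0.006 and 0.006 m) or (horizontal distance between blue_a_center and bucket_2_mouth below 0.015 m and z of blue_a_center in the frame of bucket_2_mouth between -0.006 and 0.006 m and horizontal distance between blue_b_center and bucket_4_mouth below 0.015 m and z of blue_b_center in the frame of bucket_4_mouth between -0.006 and 0.006 m) or (horizontal distance between blue_a_center and bucket_4_mouth below 0.015 m and z of blue_a_center in the frame of bucket_4_mouth between -0.006 and 0.006 m and horizontal distance between blue_b_center and bucket_2_mouth below 0.015 m and z of blue_b_center in the frame of bucket_2_mouth between -0.006 and 0.006 m)) and angle between each of orange_a_center, orange_b_center, blue_a_center, blue_b_center's own z axis and vertical below 0.2 rad and distance of each of green_tube_center, small_bottle_center from where it was at the start of the episode below 0.02 m); the robot touches nothing.
It fails at once if the green-capped tube is carried off or knocked over (distance of green_tube_center from where it was at the start of the episode above 0.03 m or angle between green_tube_center's own z axis and vertical above 0.5 rad).
It fails at once if the small bottle is carried off or knocked over (distance of small_bottle_center from where it was at the start of the episode above 0.03 m or angle between small_bottle_center's own z axis and vertical above 0.5 rad).
It also fails if it takes over 120 s, if anything falls off the work surface, if the arm or the gripper's body presses on something with over 40 N, if the wrist force passes 120 N, or if a joint passes its speed limit or range.

### The arm

A 7-joint arm with a two-finger parallel gripper is mounted at the origin on a cart in front of the work surface, level with it; the furniture and walls round the work are solid. World frame = base frame: x ahead of the robot, y to its left, z up, the work surface at z = 0. Lengths are in m, angles in rad, forces in N, time in s.
With the tool pointing down it reaches from about 0.425 to 0.925 m from the base axis. Payload 6.8 kg.
Tool frame: the origin (TCP) lies at the very end of the fingers, on their centre line; the grasp point (between the pads) lies arm.grip_point_offset behind it (arm.grip_point_offset is the distance from the TCP to the grasp point, in m); x points along the fingers, y is the direction in which the jaws open and shut, and the axes are right-handed (so a half turn about x gives the same grasp; the last joint's range is limited). The gripper opens to 88 mm and grips with 3 to 60 N. Pads are 20 mm wide; open, the fingers measure 115 mm over their backs; the gripper's body (75 mm by 178 mm) begins 61 mm behind the grasp point.
Start: joints at [-1.285, 0.477, 0.022, 1.555, -0.011, 1.109, -0.083], TCP at [0.259, 0.623, 0.223] pointing down, gripper open.
Joint ranges: [-2.96, 2.96], [-0.34, 2.1], [-1.41, 1.46], [0.24, 2.44], [-1.37, 4.51], [0.17, 1.92], [-2.96, 2.96]. Speed limits (rad/s): [2.39, 2.39, 3.14, 3.14, 3.14, 3.14, 3.14].

### API

Orientations are given as a unit quaternion [x, y, z, w].
In Python, from rig import arm gives the robot as it stands.
- The arm moves only by the tool apply_moves, never from a script. Its argument "plan" is text: rows parted by semicolons, each of 7 numbers parted by spaces: the turn, a rotation vector about the world's x, y, z in degrees, then the shift along the world's x, y, z in m, then the closure, from 0 (fully open) to 1 (shut). In form: ax ay az dx dy dz fingers; .... A call has 1 to 5 rows; each row is the pose to reach, as a shift and turn from the pose commanded when the call began; what a row does not reach only later rows make up. A row lasts 1/10 s, in which the tool goes at most 50 mm and 8.59 degrees, less where a joint would pass 70% of its speed; a pose out of reach is approached as far as the arm can. A call with a gripper value outside its range is refused whole. The fingers move at their own pace and stop on an object; "grip_force" is the grip in N (left out, the last holds). Time passes only in rows, so rows that repeat a pose let the fingers close. It gives the time, the measured TCP pose, the force and the opening at its end, in the units of the state.
- arm.sense(): the state, without advancing time (a new reading comes with each control period).
- arm.get_image(name): name is "side" or "top" or "wrist"; returns the picture (480x640x3 uint8, blue, green, red); there is no depth.
- arm.get_calibration(name): a dict with "mtx" (3x3 intrinsics, pixels), "dist_coeffs" ([k1, k2, p1, p2, k3] as OpenCV has them; the pictures are not rectified), "extrinsics" (4x4, takes a point from world to camera coordinates); the wrist camera has in their place "tool_from_camera" (4x4, takes a point from camera to tool coordinates, whose origin is the TCP and whose axes are the tool frame's). Camera axes: x right, y down, z forward; pixel columns grow to the right and rows downward; lengths in m; the calibration is good to about 2 mm. A picture is of the moment at which its call begins: read the wrist's pose just before it. get_calibration takes no time and is no camera call.
- arm.job_done(): hands the job in, once; it reports no verdict.
The state is a dict: "time_s": time; "qpos": joint angles; "joint_velocities": joint speeds; "tau": joint torques, N m; "tcp_pos": TCP position; "eef_rot": TCP orientation; "contact_force": force on the tool from outside, world axes, zero at the start; "torque": the same for the moment, N m; "opening": opening from 0.0 (shut) to 1.0 (fully open).
Only numpy, scipy, OpenCV 4.12 (cv2) and the standard library are available. Lean on these libraries where they do the work, as an engineer would, in place of code of your own. Each camera call takes 0.05 s, during which the arm holds its last target.

## Working session

There is one attempt and no reset: what is moved stays moved. The work goes in short steps, Python scripts to look and compute and a tool call to move; the robot and the scene stay as the last step left them, time stands still between calls to the robot, and variables do not carry over. Pictures are saved under pics/ and viewed, and the job is handed in when it is done.

Besides the shell and the picture viewer there is one more tool, called after "Emit:" as a command line: name --argument value ..., lists and objects as JSON in quotes. apply_moves: Moves the arm, as the interface text tells. Its arguments: {"type":"object","properties":{"plan":{"type":"string"},"grip_force":{"type":"number"}},"required":["plan"]}

```bash
ls; mkdir -p pics
python3 - <<'E'
from rig import arm
import cv2
s=arm.sense(); print(s); print(arm.grip_point_offset)
for n in ("side","top"):
    cv2.imwrite(f"pics/{n}0.png",arm.get_image(n)); c=arm.get_calibration(n); print(n,c)
print(arm.get_calibration("wrist"))
E
```

```text
pics
{'time_s': 0.0, 'qpos': array([-1.28509176,  0.47781119,  0.0223494 ,  1.55644917, -0.01149081,
        1.10928182, -0.08308144]), 'joint_velocities': array([-0.00019549, -0.00182819,  0.00094027,  0.00013469, -0.00096546,
       -0.0001367 ,  0.00045818]), 'tau': array([ 4.91953706e-04, -5.82841122e+01,  1.53503548e+00, -2.72608906e+01,
       -5.42204047e-02,  1.67289289e-02,  1.75813448e-04]), 'tcp_pos': array([0.2587923 , 0.62276781, 0.22167544]), 'eef_rot': array([ 0.13768098,  0.69351987, -0.13896017,  0.69337163]), 'contact_force': array([ 0.29392364,  0.48946702, -0.50897833]), 'torque': array([ 0.00124386, -0.03655465, -0.03067638]), 'opening': 1.0019825817808539}
0.0187
side {'mtx': array([[453.6068497 ,   0.        , 322.52784312],
       [  0.        , 453.6068497 , 231.85852214],
       [  0.        ,   0.        ,   1.        ]]), 'dist_coeffs': array([-0.08358907,  0.        ,  0.        ,  0.        ,  0.        ]), 'extrinsics': array([[-0.99442298, -0.10477268,  0.01206756,  0.54241302],
       [-0.05279656,  0.39549198, -0.91695072,  0.10348165],
       [ 0.09
[... 535 characters left out ...]
99615577,  1.16930282],
       [ 0.        ,  0.        ,  0.        ,  1.        ]])}
{'mtx': array([[352.61680528,   0.        , 318.46303044],
       [  0.        , 352.61680528, 236.51715064],
       [  0.        ,   0.        ,   1.        ]]), 'dist_coeffs': array([-0.04803954,  0.        ,  0.        ,  0.        ,  0.        ]), 'tool_from_camera': array([[-8.25934111e-04, -2.84507454e-01,  9.58673472e-01,
        -1.62829694e-01],
       [ 9.99999459e-01, -8.41335752e-04,  6.11853137e-04,
         2.59471114e-04],
       [ 6.32489489e-04,  9.58673459e-01,  2.84507995e-01,
        -7.95659582e-02],
       [ 0.00000000e+00,  0.00000000e+00,  0.00000000e+00,
         1.00000000e+00]])}
```

View pics/top0.png

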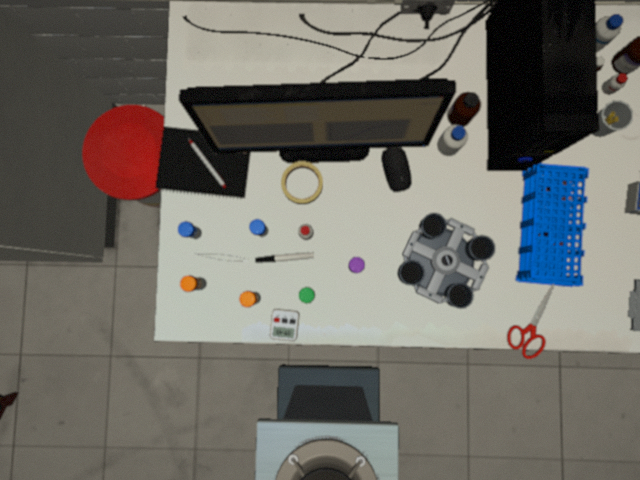

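View pics/side0.png

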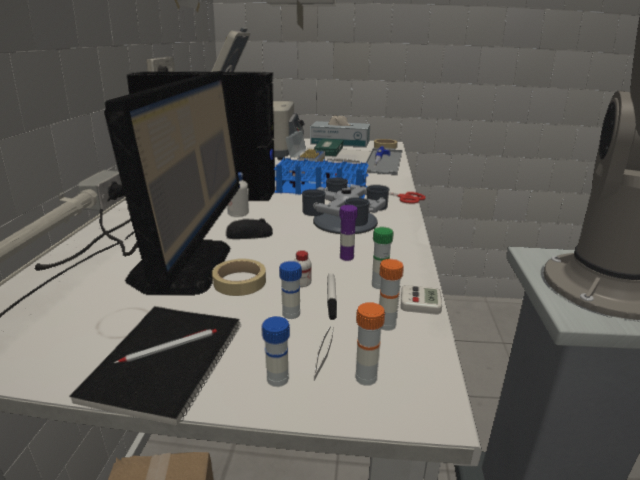

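```bash
cat > h.py <<'E'
import numpy as np, cv2
from rig import arm
from scipy.spatial.transform import Rotation as R
def cam(n,s=None):
    c=arm.get_calibration(n)
    if n=="wrist":
        T=np.eye(4);T[:3,:3]=R.from_quat(s["eef_rot"]).as_matrix();T[:3,3]=s["tcp_pos"]
        E=np.linalg.inv(T@np.array(c["tool_from_camera"]))
    else: E=np.array(c["extrinsics"])
    return np.array(c["mtx"]),np.array(c["dist_coeffs"]),E
def ray(C,uv):
    K,d,E=C
    p=cv2.undistortPoints(np.array([[uv]],float),K,d)[0,0]
    Rm=E[:3,:3]
    return -Rm.T@E[:3,3], Rm.T@np.array([p[0],p[1],1])
def onz(C,uv,z):
    o,v=ray(C,uv); return o+v*(z-o[2])/v[2]
def proj(C,P):
    K,d,E=C
    r,_=cv2.Rodrigues(E[:3,:3])
    return cv2.projectPoints(np.array(P,float).reshape(-1,1,3),r,E[:3,3],K,d)[0][:,0]
RNG={"orange":[(8,22,150,120)],"blue":[(100,118,120,80)],"green":[(50,80,100,60)],"red":[(0,5,120,90),(172,180,120,90)],"purple":[(125,155,100,50)]}
def blobs(img,col,amin=20):
    h=cv2.cvtColor(img,cv2.COLOR_BGR2HSV);m=0
    rr={"orange":[(6,22)],"blue":[(100,120)],"green":[(50,85)],"red":[(0,5),(172,180)],"purple":[(125,160)]}[col]
    for a,b in rr: m=m|cv2.inRange(h,(a,110,60),(b,255,255))
    n,l,st,ce=cv2.connectedComponentsWithStats(m)
    return [(ce[i],st[i]) for i in range(1,n) if st[i][4]>=amin]
E
python3 - <<'E'
from h import *
img=cv2.imread("pics/top0.png");C=cam("top")
for col,z in dict(orange=.11,blue=.09,green=.11,red=.062,purple=.11).items():
    for ce,st in blobs(img,col,60):
        if 160<ce[0]<400 and 200<ce[1]<320: print(col,ce.round(1),st,onz(C,ce,z-.004).round(4))
g=cv2.cvtColor(img,cv2.COLOR_BGR2GRAY)
for b in [(433,225),(482,247),(460,295),(411,272),(447,261)]: print(b,onz(C,b,.081).round(4))
crop=cv2.resize(img[195:325,380:510],None,fx=4.5,fy=4.5,interpolation=cv2.INTER_CUBIC);cv2.imwrite("pics/rot.png",crop)
E
```

```text
orange [188.6 283.2] [180 276  19  16 225] [0.4558 0.2973 0.106 ]
orange [247.9 298.5] [240 291  18  16 218] [0.4261 0.1715 0.106 ]
blue [257.2 227. ] [250 220  16  15 186] [0.5793 0.1593 0.086 ]
blue [186.1 229. ] [178 222  18  15 194] [0.5722 0.3129 0.086 ]
green [306.4 294.8] [300 288  14  15 165] [0.4362 0.0489 0.106 ]
red [304.8 230. ] [301 226   9   9  65] [0.5775 0.0578 0.058 ]
purple [356.3 264.6] [350 258  14  14 158] [ 0.5015 -0.0547  0.106 ]
(433, 225) [ 0.5909 -0.2198  0.081 ]
(482, 247) [ 0.5453 -0.3243  0.081 ]
(460, 295) [ 0.4419 -0.2771  0.081 ]
(411, 272) [ 0.4888 -0.1731  0.081 ]
(447, 261) [ 0.5138 -0.2498  0.081 ]
```

View pics/rot.png

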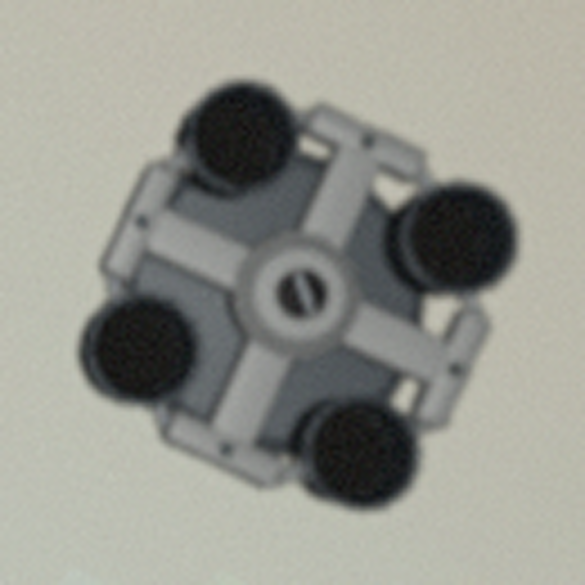

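Run:
```python
from h import *
s=arm.sense();print(R.from_quat(s["eef_rot"]).as_matrix().round(3))
C=cam("top");P=[onz(C,(380+a/4.5-.4,195+b/4.5-.4),.081) for a,b in [(245,133),(460,240),(360,452),(140,350)]]
P=np.array(P);c=P.mean(0);print(P.round(4),c.round(4),np.linalg.norm(P-c,axis=1),np.degrees(np.arctan2(P[:,1]-c[1],P[:,0]-c[0])))
# side view check
img=cv2.imread("pics/side0.png");S=cam("side")
for col in ("orange","blue","green","purple","red"):
    for ce,st in blobs(img,col,60): print(col,ce.round(1),st)
for n,p in dict(oa=(.4558,.2973,.1),ob=(.4261,.1715,.1),bb=(.5793,.1593,.08),ba=(.5722,.3129,.08),g=(.436,.049,.1)).items(): print(n,proj(S,p).round(1))
```

```text
[[-0.     0.384  0.923]
 [-0.001  0.923 -0.384]
 [-1.    -0.002  0.   ]]
[[ 0.5927 -0.2221  0.081 ]
 [ 0.5432 -0.3239  0.081 ]
 [ 0.4418 -0.2763  0.081 ]
 [ 0.4879 -0.1725  0.081 ]] [ 0.5164 -0.2487  0.081 ] [0.08081439 0.07986017 0.07954485 0.08137515] [  19.22636248  -70.38864697 -159.69571187  110.50807309]
orange [309.8 153.8] [302 150  16   8  73]
orange [390.8 269. ] [380 259  23  21 426]
orange [370.3 315.5] [357 302  28  28 655]
orange [368. 347.] [358 343  21   7  61]
blue [382.5 151.6] [376 147  14  10  62]
blue [315.6 174.3] [ 274  158   94   36 2253]
blue [290.1 270.9] [280 262  21  19 357]
blue [275.4 329.7] [262 317  27  27 605]
green [382.5 235.1] [374 228  18  16 250]
purple [347.9 218. ] [340 205  17  29 402]
purple [346.5 252.8] [341 247  12  13 142]
red [410.8 197.2] [398 192  27  11 213]
red [301.6 255.1] [297 251  11  10  87]
oa [[369.9 316.2]]
ob [[390.7 270.1]]
bb [[291.  271.8]]
ba [[276.2 330. ]]
g [[382.7 236.5]]
```

Emit:
apply_moves --plan "0 0 8.6 0.02 -0.03 0.015 0; 0 0 17.2 0.04 -0.065 0.03 0; 0 0 25.8 0.06 -0.1 0.03 0; 0 0 34.4 0.08 -0.13 0.03 0; 0 0 42.9 0.1 -0.165 0.03 0" --grip_force 15

```text
time_s: 0.6
tcp_pos: [0.3594, 0.4571, 0.2524]
eef_rot: [-0.127, 0.696, 0.127, 0.695]
contact_force: [0.3, 0.6, 0.2]
opening: 1.0
```

Emit:
apply_moves --plan "0 0 0 0.024 -0.04 0 0; 0 0 0 0.048 -0.08 0 0; 0 0 0 0.072 -0.12 0 0; 0 0 0 0.097 -0.161 0 0; 0 0 0 0.097 -0.161 0 0"

```text
time_s: 1.1
tcp_pos: [0.4599, 0.2899, 0.2525]
eef_rot: [-0.122, 0.696, 0.12, 0.697]
contact_force: [-0.7, -0.7, -0.6]
opening: 1.0
```

```bash
cat > w.py <<'E'
import sys
from h import *
s=arm.sense();img=arm.get_image("wrist");C=cam("wrist",s)
cv2.imwrite(f"pics/{sys.argv[1]}.png",img)
print(s["time_s"],s["tcp_pos"].round(4),s["opening"],R.from_quat(s["eef_rot"]).as_matrix().round(3).tolist())
for col,z in dict(orange=.11,blue=.09,green=.11).items():
    for ce,st in blobs(img,col,80): print(col,ce.round(1),st,onz(C,ce,z-.004).round(4))
E
python3 w.py w1
```

```text
1.1 [0.4599 0.2899 0.2525] 1.0001757829021503 [[0.001, -0.337, 0.941], [-0.003, 0.941, 0.337], [-1.0, -0.004, 0.0]]
orange [207.2 139.8] [ 185  120   50   41 1467] [0.4227 0.1766 0.106 ]
orange [330.8 219.1] [ 313  200   37   39 1160] [0.4527 0.3    0.106 ]
orange [ 72.  308.6] [ 66 292  16  30 205] [0.6266 0.0872 0.106 ]
orange [118.6 377.1] [ 104  343   38   68 1194] [0.6916 0.1466 0.106 ]
orange [518.9 376.4] [ 497  343   37   68 1043] [0.5463 0.5484 0.106 ]
orange [442.3 441.8] [ 292  425  307   27 3550] [0.654  0.5097 0.106 ]
blue [163.6 280.7] [146 264  37  35 961] [0.5754 0.1635 0.086 ]
blue [306.6 320.1] [291 303  31  35 854] [0.5681 0.3161 0.086 ]
green [ 62.5 103.5] [  43   84   41   40 1276] [0.4341 0.0503 0.106 ]
```

View pics/w1.png

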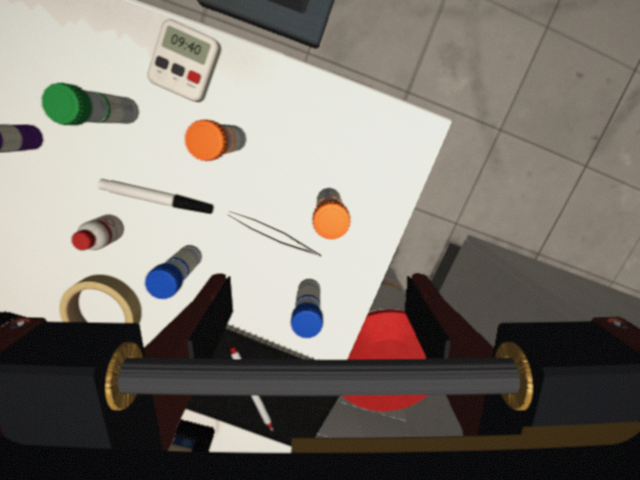

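Emit:
apply_moves --plan "0 0 0 -0.001 0.001 -0.04 0; 0 0 0 -0.001 0.001 -0.08 0; 0 0 0 -0.001 0.001 -0.11 0; 0 0 0 -0.001 0.001 -0.14 0; 0 0 0 -0.001 0.001 -0.14 0"

```text
time_s: 1.65
tcp_pos: [0.4516, 0.2979, 0.1089]
eef_rot: [-0.127, 0.698, 0.124, 0.693]
contact_force: [-0.8, -0.4, -0.4]
opening: 1.002
```

```bash
python3 w.py w2
```

```text
1.65 [0.4516 0.2979 0.1089] 1.0018949433842308 [[-0.007, -0.35, 0.937], [-0.004, 0.937, 0.35], [-1.0, -0.002, -0.008]]
orange [ 94.  155.7] [  50  119   90   75 5256] [0.4231 0.1756 0.106 ]
orange [155.8 151. ] [142 129  21  46 234] [0.411  0.2032 0.106 ]
orange [317.7 292.7] [ 284  244   68   87 3960] [0.4517 0.2987 0.106 ]
orange [118.5 377.2] [ 104  343   38   68 1111] [0.5416 0.2107 0.106 ]
orange [503.9 351.2] [499 344  11  14  99] [0.4495 0.4078 0.106 ]
orange [523.  384.1] [508 347  26  64 653] [0.4651 0.4297 0.106 ]
blue [276.6 436.8] [ 254  420   51   33 1234] [0.5699 0.3131 0.086 ]
```

View pics/w2.png

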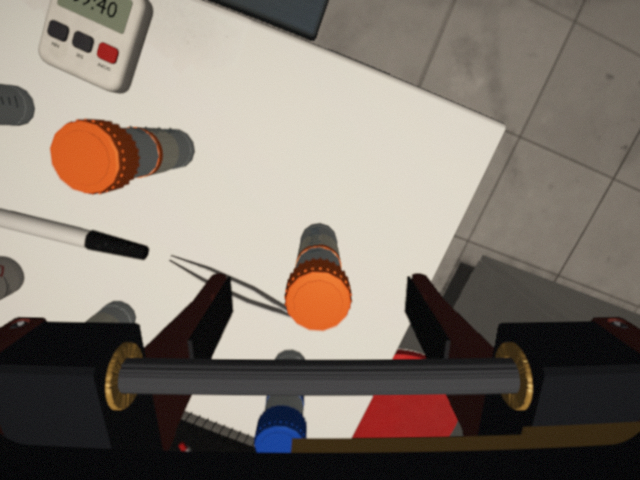

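Emit:
apply_moves --plan "0 0 0 0.001 0.001 -0.03 0; 0 0 0 0.001 0.001 -0.032 0; 0 0 0 0.001 0.001 -0.032 0.4; 0 0 0 0.001 0.001 -0.032 1; 0 0 0 0.001 0.001 -0.032 1"

```text
time_s: 2.2
tcp_pos: [0.4567, 0.3, 0.0822]
eef_rot: [-0.124, 0.695, 0.125, 0.697]
contact_force: [-0.6, 1.0, 0.1]
opening: 0.768
```

Emit:
apply_moves --plan "0 0 0 0 0 0 1; 0 0 0 0 0 0 1; 0 0 0 0 0 0 1; 0 0 0 0 0 0 1; 0 0 0 0 0 0 1"

```text
time_s: 2.7
tcp_pos: [0.456, 0.2993, 0.0807]
eef_rot: [-0.125, 0.696, 0.125, 0.696]
contact_force: [0.6, -0.4, 0.4]
opening: 0.382
```

Emit:
apply_moves --plan "0 0 0 0 0 0.01 1; 0 0 0 0 0 0.04 1; 0 0 0 0 0 0.08 1; 0 0 0 0.005 -0.02 0.12 1; 0 0 0 0.01 -0.05 0.15 1" --grip_force 20

```text
time_s: 3.2
tcp_pos: [0.4662, 0.2509, 0.2338]
eef_rot: [-0.125, 0.695, 0.127, 0.697]
contact_force: [1.4, -0.8, -0.8]
opening: 0.378
```

Emit:
apply_moves --plan "0 0 0 0.005 -0.04 0.02 1; 0 0 0 0.01 -0.08 0.02 1; 0 0 0 0.015 -0.12 0.02 1; 0 0 0 0.02 -0.16 0.02 1; 0 0 0 0.025 -0.2 0.02 1"

```text
time_s: 3.7
tcp_pos: [0.4908, 0.0477, 0.2515]
eef_rot: [-0.125, 0.696, 0.125, 0.696]
contact_force: [0.9, 0.4, -0.6]
opening: 0.382
```

Emit:
apply_moves --plan "0 0 0 0.005 -0.04 0 1; 0 0 0 0.01 -0.08 0 1; 0 0 0 0.015 -0.12 0 1; 0 0 0 0.02 -0.16 0 1; 0 0 0 0.025 -0.2 0 1"

```text
time_s: 4.2
tcp_pos: [0.5158, -0.1522, 0.2514]
eef_rot: [-0.125, 0.696, 0.125, 0.696]
contact_force: [0.3, 0.3, -0.6]
opening: 0.384
```

Emit:
apply_moves --plan "0 0 0 0.007 -0.045 0 1; 0 0 0 0.014 -0.09 0 1; 0 0 0 0.021 -0.135 0 1; 0 0 0 0.0275 -0.172 0 1; 0 0 0 0.0275 -0.172 0 1"

```text
time_s: 4.7
tcp_pos: [0.542, -0.3289, 0.2511]
eef_rot: [-0.123, 0.697, 0.121, 0.696]
contact_force: [0.1, -0.9, -0.4]
opening: 0.384
```

```bash
python3 w.py w3
python3 - <<'E'
from h import *
cv2.imwrite("pics/side3.png",arm.get_image("side"));cv2.imwrite("pics/top3.png",arm.get_image("top"))
E
```

```text
4.7 [ 0.542  -0.3289  0.2511] 0.3840174234097618 [[-0.0, -0.341, 0.94], [-0.003, 0.94, 0.341], [-1.0, -0.003, -0.002]]
orange [320.  256.8] [295 251  50  21 170] [ 0.5713 -0.3158  0.106 ]
orange [318.5 311.9] [ 279  269   80   86 5394] [ 0.6254 -0.2977  0.106 ]
orange [237.8 378.4] [230 344  20  70 716] [ 0.7279 -0.3506  0.106 ]
orange [399.4 378.7] [388 344  20  70 696] [ 0.6704 -0.1914  0.106 ]
orange [362.5 442. ] [ 154  427  380   26 5997] [ 0.7632 -0.1953  0.106 ]
blue [161.4 198.1] [   69    64   192   265 28213] [ 0.574  -0.4752  0.086 ]
blue [294.1 433.7] [282 428  24  10 173] [ 0.798  -0.2661  0.086 ]
```

View pics/w3.png

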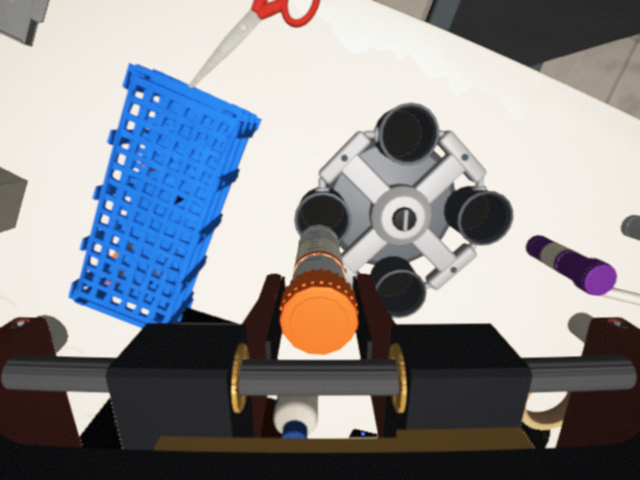

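View pics/side3.png

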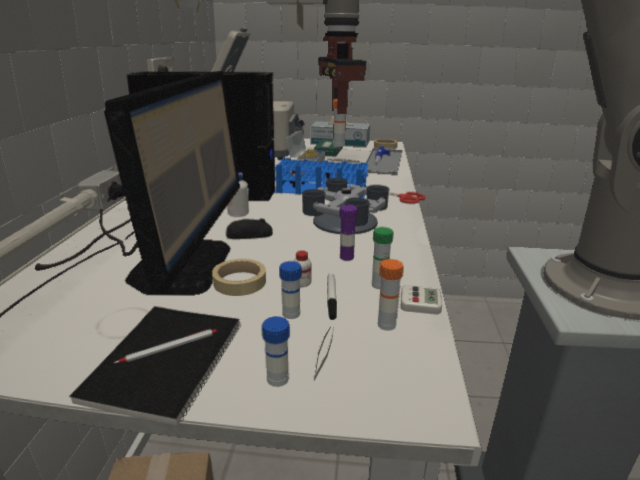

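View pics/top3.png

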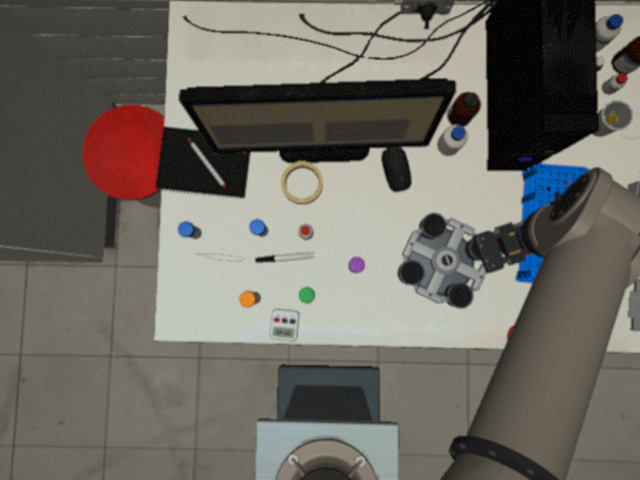

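Run:
```python
from h import *
s=arm.sense();print(s["time_s"],s["tcp_pos"])
C=cam("wrist",s)
for n,p in dict(B3=(408,131),B4=(479,213),B1=(398,285),B2=(322,213),hub=(402,216)).items(): print(n,onz(C,p,.081).round(4))
```

```text
4.85 [ 0.54345944 -0.32168559  0.25068565]
B3 [ 0.4394 -0.2717  0.081 ]
B4 [ 0.4849 -0.1747  0.081 ]
B1 [ 0.5821 -0.2184  0.081 ]
B2 [ 0.5382 -0.3183  0.081 ]
hub [ 0.514  -0.2445  0.081 ]
```

Emit:
apply_moves --plan "0 0 0 -0.001 0 -0.03 1; 0 0 0 -0.001 0 -0.06 1; 0 0 0 -0.001 0 -0.08 1; 0 0 0 -0.001 0 -0.095 1; 0 0 0 -0.001 0 -0.1 1"

```text
time_s: 5.35
tcp_pos: [0.5422, -0.3206, 0.1494]
eef_rot: [-0.125, 0.696, 0.126, 0.695]
contact_force: [0.8, 0.4, -1.1]
opening: 0.383
```

```bash
python3 w.py w4
```

```text
5.35 [ 0.5422 -0.3206  0.1494] 0.38328122989054186 [[-0.002, -0.349, 0.937], [0.002, 0.937, 0.349], [-1.0, 0.002, -0.001]]
orange [316.3 258.9] [292 251  53  25 220] [ 0.5392 -0.3219  0.106 ]
orange [318.7 311.8] [ 279  269   80   86 5409] [ 0.5732 -0.3076  0.106 ]
orange [237.8 378.3] [230 344  20  70 710] [ 0.6419 -0.3425  0.106 ]
orange [399.4 378.8] [388 344  20  70 699] [ 0.603 -0.236  0.106]
orange [361.7 442. ] [ 154  427  379   26 5957] [ 0.6654 -0.2387  0.106 ]
blue [100.2 193. ] [    0    27   232   332 48813] [ 0.5526 -0.4683  0.086 ]
blue [ 97.6 394.8] [ 81 391  30  12 147] [ 0.7155 -0.4428  0.086 ]
```

View pics/w4.png

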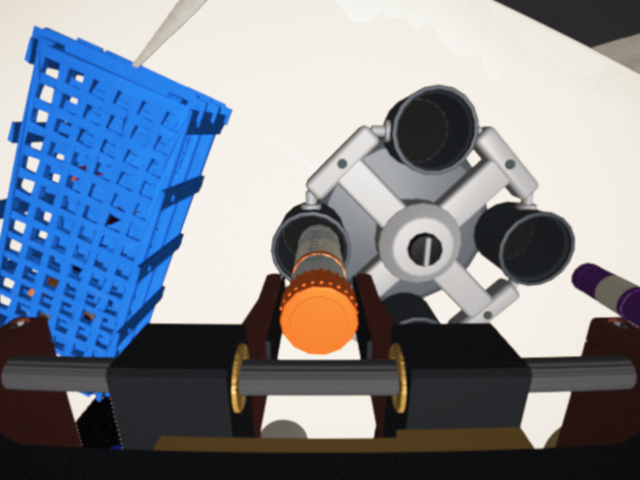

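Run:
```python
from h import *
s=arm.sense();print(s["tcp_pos"]);C=cam("wrist",s)
print(proj(C,[s["tcp_pos"][0],s["tcp_pos"][1],.081]))
for p in [(311,244),(435,128),(529,243)]: print(onz(C,p,.081))
```

```text
[ 0.54230193 -0.32114306  0.14957166]
[[316.56358522 250.72084001]]
[ 0.53904768 -0.32643421  0.081     ]
[ 0.43929328 -0.27921305  0.081     ]
[ 0.48528303 -0.18315441  0.081     ]
```

Emit:
apply_moves --plan "0 0 0 -0.001 -0.003 -0.01 1; 0 0 0 -0.001 -0.003 -0.02 1; 0 0 0 -0.001 -0.003 -0.028 1; 0 0 0 -0.001 -0.003 -0.032 1; 0 0 0 -0.001 -0.003 -0.032 1"

```text
time_s: 5.9
tcp_pos: [0.5411, -0.3254, 0.1179]
eef_rot: [-0.125, 0.696, 0.125, 0.696]
contact_force: [-0.1, 0.2, -0.6]
opening: 0.387
```

Release partially (about 60 mm opening), a touch lower first.

Emit:
apply_moves --plan "0 0 0 0 0 -0.0015 1; 0 0 0 0 0 -0.0015 1; 0 0 0 0 0 -0.0015 0.3; 0 0 0 0 0 -0.0015 0.3; 0 0 0 0 0 -0.0015 0.3"

```text
time_s: 6.4
tcp_pos: [0.5417, -0.3257, 0.1174]
eef_rot: [-0.125, 0.696, 0.125, 0.696]
contact_force: [0.4, -0.2, -0.1]
opening: 0.616
```

Emit:
apply_moves --plan "0 0 0 0 0 0 0.3; 0 0 0 0 0 0.03 0.3; 0 0 0 0 0 0.06 0.3; 0 0 0 0 0 0.1 0.2; 0 0 0 0 0 0.13 0"

```text
time_s: 6.9
tcp_pos: [0.5418, -0.326, 0.2496]
eef_rot: [-0.125, 0.696, 0.124, 0.697]
contact_force: [-0.0, -0.5, -0.6]
opening: 0.844
```

```bash
python3 w.py w5
python3 - <<'E'
from h import *
cv2.imwrite("pics/side5.png",arm.get_image("side")[100:260,220:440].repeat(3,0).repeat(3,1))
E
```

```text
6.9 [ 0.5418 -0.326   0.2496] 0.8440606511922555 [[0.002, -0.347, 0.938], [-0.001, 0.938, 0.347], [-1.0, -0.001, 0.001]]
orange [319.1 230.9] [ 297  204   45   52 1690] [ 0.5478 -0.322   0.106 ]
orange [149.5 377.6] [ 136  343   35   69 1153] [ 0.76   -0.4338  0.106 ]
orange [487.7 377.6] [ 468  343   34   69 1112] [ 0.6366 -0.0997  0.106 ]
orange [456.7 440.6] [ 254  424  369   28 5629] [ 0.7246 -0.0906  0.106 ]
blue [156.2 195.8] [   62    60   195   266 28956] [ 0.574  -0.4761  0.086 ]
blue [288.6 434.1] [277 430  24   8 154] [ 0.7995 -0.2672  0.086 ]
```

View pics/w5.png

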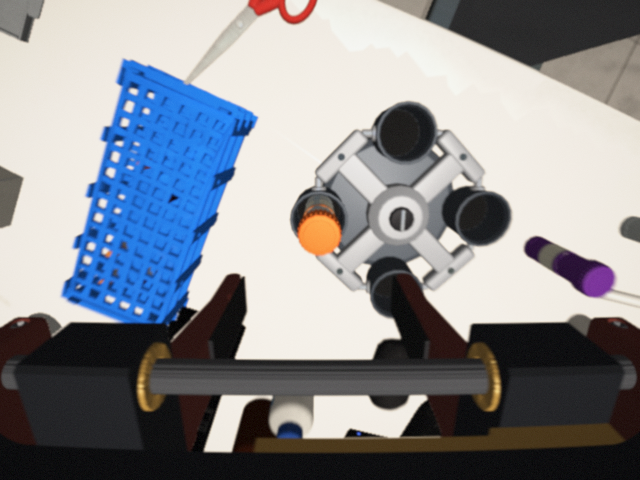

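View pics/side5.png

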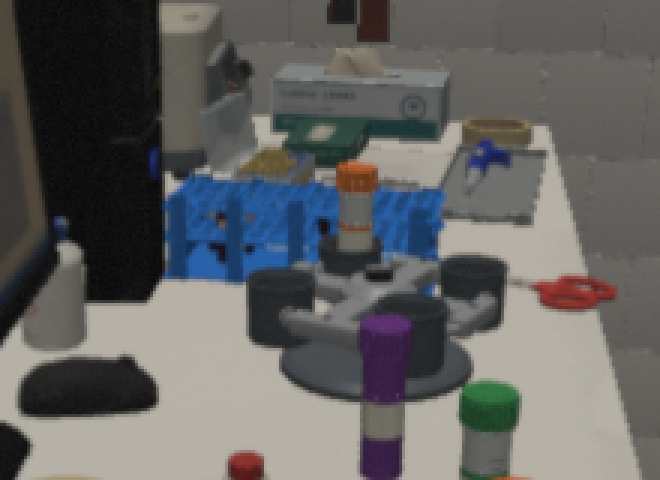

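Emit:
apply_moves --plan "0 0 0 -0.01 0.04 0 0; 0 0 0 -0.02 0.085 0 0; 0 0 0 -0.03 0.13 0 0; 0 0 0 -0.04 0.175 0 0; 0 0 0 -0.05 0.22 0 0"

```text
time_s: 7.5
tcp_pos: [0.4904, -0.1039, 0.2464]
eef_rot: [-0.125, 0.696, 0.125, 0.696]
contact_force: [1.3, 0.3, 0.0]
opening: 1.001
```

Emit:
apply_moves --plan "0 0 0 -0.01 0.045 0 0; 0 0 0 -0.02 0.09 0 0; 0 0 0 -0.03 0.135 0 0; 0 0 0 -0.045 0.18 0 0; 0 0 0 -0.055 0.22 0 0"

```text
time_s: 8.0
tcp_pos: [0.4349, 0.1163, 0.2466]
eef_rot: [-0.125, 0.696, 0.125, 0.696]
contact_force: [0.0, 0.3, 0.0]
opening: 1.001
```

Emit:
apply_moves --plan "0 0 0 -0.006 0.03 -0.02 0; 0 0 0 -0.012 0.06 -0.05 0; 0 0 0 -0.012 0.06 -0.09 0; 0 0 0 -0.012 0.06 -0.12 0; 0 0 0 -0.012 0.06 -0.12 0"

```text
time_s: 8.5
tcp_pos: [0.4213, 0.1729, 0.1235]
eef_rot: [-0.126, 0.699, 0.124, 0.693]
contact_force: [-0.3, -0.3, 0.7]
opening: 1.002
```

```bash
python3 w.py w6
```

```text
8.5 [0.4213 0.1729 0.1235] 1.002126070228517 [[-0.007, -0.348, 0.937], [-0.004, 0.937, 0.348], [-1.0, -0.001, -0.008]]
orange [315.8 242.1] [298 238  39  15 117] [0.4004 0.1649 0.106 ]
orange [316.  283.4] [ 285  250   62   67 3243] [0.4229 0.1732 0.106 ]
orange [118.4 377.5] [ 104  343   38   68 1077] [0.5256 0.0803 0.106 ]
orange [504.2 351.5] [499 344  12  14  83] [0.4257 0.2951 0.106 ]
orange [523.2 384.4] [508 350  26  61 620] [0.4428 0.3189 0.106 ]
orange [174.4 441.2] [168 428  11  23  84] [0.5623 0.1247 0.106 ]
blue [227.  443.7] [205 432  47  21 722] [0.5739 0.1592 0.086 ]
green [ 90.9 228.9] [  61  196   62   63 2840] [0.4358 0.0479 0.106 ]
```

View pics/w6.png

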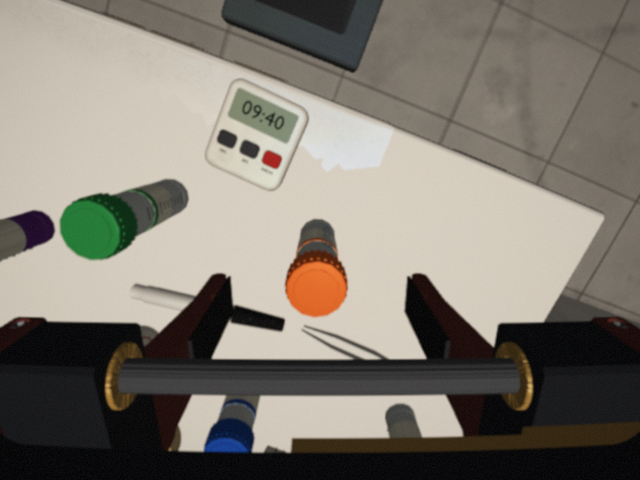

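Emit:
apply_moves --plan "0 0 0 0 0 -0.025 0; 0 0 0 0 0 -0.047 0; 0 0 0 0 0 -0.047 0.3; 0 0 0 0 0 -0.047 1; 0 0 0 0 0 -0.047 1"

```text
time_s: 9.05
tcp_pos: [0.4256, 0.1748, 0.0818]
eef_rot: [-0.124, 0.695, 0.125, 0.697]
contact_force: [0.2, 0.2, -0.3]
opening: 0.766
```

Emit:
apply_moves --plan "0 0 0 0 0 0 1; 0 0 0 0 0 0 1; 0 0 0 0 0 0 1; 0 0 0 0 0 0 1; 0 0 0 0 0 0 1"

```text
time_s: 9.55
tcp_pos: [0.4246, 0.1744, 0.0803]
eef_rot: [-0.125, 0.696, 0.125, 0.696]
contact_force: [-0.6, -0.0, 1.1]
opening: 0.382
```

Emit:
apply_moves --plan "0 0 0 0 0 0.01 1; 0 0 0 0 0 0.05 1; 0 0 0 0.002 -0.01 0.09 1; 0 0 0 0.005 -0.03 0.13 1; 0 0 0 0.01 -0.06 0.17 1"

```text
time_s: 10.05
tcp_pos: [0.434, 0.1149, 0.2523]
eef_rot: [-0.126, 0.696, 0.126, 0.696]
contact_force: [0.9, -0.2, -0.8]
opening: 0.383
```

Emit:
apply_moves --plan "0 0 0 0.008 -0.045 0 1; 0 0 0 0.016 -0.09 0 1; 0 0 0 0.024 -0.135 0 1; 0 0 0 0.033 -0.18 0 1; 0 0 0 0.042 -0.22 0 1"

```text
time_s: 10.55
tcp_pos: [0.4761, -0.1078, 0.2508]
eef_rot: [-0.125, 0.696, 0.125, 0.696]
contact_force: [-0.1, 1.5, -0.6]
opening: 0.383
```

Emit:
apply_moves --plan "0 0 0 0.006 -0.04 0 1; 0 0 0 0.0105 -0.071 -0.02 1; 0 0 0 0.0105 -0.071 -0.05 1; 0 0 0 0.0105 -0.071 -0.07 1; 0 0 0 0.0105 -0.071 -0.07 1"

```text
time_s: 11.05
tcp_pos: [0.4848, -0.1761, 0.1779]
eef_rot: [-0.124, 0.698, 0.125, 0.694]
contact_force: [0.0, 0.8, -0.0]
opening: 0.383
```

```bash
python3 w.py w7;python3 - <<'E'
from h import *
s=arm.sense();print(s["tcp_pos"])
E
```

```text
11.05 [ 0.4848 -0.1761  0.1779] 0.3825222506153291 [[-0.005, -0.347, 0.938], [0.001, 0.938, 0.347], [-1.0, 0.003, -0.005]]
orange [113.3 241.2] [ 93 226  30  39 222] [ 0.5288 -0.3131  0.106 ]
orange [ 64.4 265.1] [  31  236   69   59 3069] [ 0.5597 -0.3444  0.106 ]
orange [315.3 257.7] [294 253  47  15 149] [ 0.4908 -0.1748  0.106 ]
orange [318.5 314.6] [ 279  271   80   87 5413] [ 0.5322 -0.1571  0.106 ]
orange [237.7 378.4] [230 344  20  70 715] [ 0.608  -0.1976  0.106 ]
orange [399.5 378.8] [388 344  20  70 688] [ 0.5641 -0.0764  0.106 ]
orange [361.6 442. ] [ 154  427  378   25 5917] [ 0.6347 -0.0799  0.106 ]
blue [ 24.7 189.8] [    0    86    74   241 10520] [ 0.5227 -0.3953  0.086 ]
green [619.5 288.7] [ 597  267   43   43 1386] [0.4352 0.0511 0.106 ]
[ 0.48604997 -0.17627559  0.17958829]
```

View pics/w7.png

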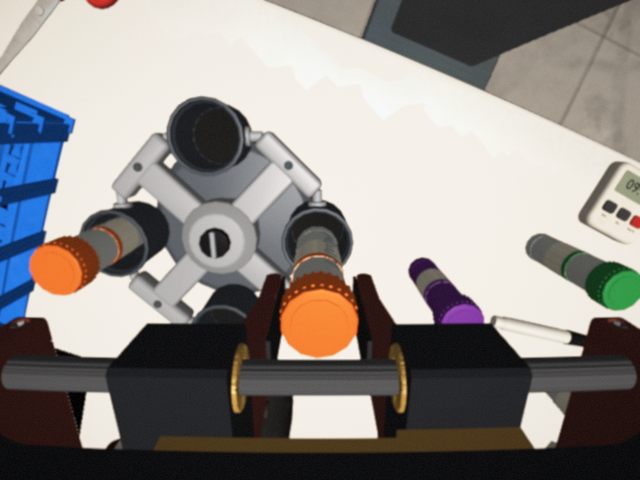

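Run:
```python
from h import *
s=arm.sense();s["tcp_pos"]=np.array([.4848,-.1761,.1779]);s["eef_rot"]=R.from_matrix([[-0.005, -0.347, 0.938], [0.001, 0.938, 0.347], [-1.0, 0.003, -0.005]]).as_quat();C=cam("wrist",s)
print(proj(C,[.4848,-.1761,.081]))
for p in [(319,237),(209,134),(219,238)]: print(onz(C,p,.081))
```

```text
[[316.49939235 239.29093039]]
[ 0.48240971 -0.17492994  0.081     ]
[ 0.43767003 -0.27510872  0.081     ]
[ 0.50979547 -0.2470601   0.081     ]
```

Emit:
apply_moves --plan "0 0 0 -0.001 0.002 -0.02 1; 0 0 0 -0.001 0.002 -0.035 1; 0 0 0 -0.001 0.002 -0.05 1; 0 0 0 -0.001 0.002 -0.06 1; 0 0 0 -0.001 0.002 -0.064 1"

```text
time_s: 11.6
tcp_pos: [0.4863, -0.1743, 0.1163]
eef_rot: [-0.125, 0.696, 0.125, 0.696]
contact_force: [-0.0, 0.3, 1.0]
opening: 0.383
```

Emit:
apply_moves --plan "0 0 0 0 0 0 1; 0 0 0 0 0 -0.001 1; 0 0 0 0 0 -0.001 0.3; 0 0 0 0 0 -0.001 0.3; 0 0 0 0 0 -0.001 0.3"

```text
time_s: 12.1
tcp_pos: [0.486, -0.1744, 0.1151]
eef_rot: [-0.125, 0.696, 0.125, 0.696]
contact_force: [-0.0, 0.2, 0.4]
opening: 0.618
```

Emit:
apply_moves --plan "0 0 0 0 0 0 0.3; 0 0 0 0 0 0.03 0.3; 0 0 0 0 0 0.06 0.3; 0 0 0 0 0 0.1 0.2; 0 0 0 0 0 0.13 0"

```text
time_s: 12.6
tcp_pos: [0.4861, -0.1747, 0.2471]
eef_rot: [-0.125, 0.696, 0.125, 0.696]
contact_force: [1.0, -0.1, 0.4]
opening: 0.844
```

```bash
python3 w.py w8
python3 - <<'E'
from h import *
cv2.imwrite("pics/side8.png",arm.get_image("side")[100:260,220:440].repeat(3,0).repeat(3,1))
E
```

```text
12.6 [ 0.4861 -0.1747  0.2471] 0.8441382750308248 [[0.001, -0.347, 0.938], [-0.0, 0.938, 0.347], [-1.0, -0.001, 0.001]]
orange [153.1 216. ] [139 204  22  31 130] [ 0.5298 -0.3148  0.106 ]
orange [316.6 233.8] [ 295  206   45   53 1704] [ 0.4948 -0.172   0.106 ]
orange [119.8 232.3] [  95  210   51   45 1768] [ 0.5554 -0.3406  0.106 ]
orange [149.4 378.2] [ 136  343   34   69 1104] [ 0.7027 -0.2818  0.106 ]
orange [488.1 378.1] [ 469  344   33   68 1040] [0.58   0.0503 0.106 ]
orange [425.3 424.8] [408 413  33  22 165] [0.6578 0.0147 0.106 ]
orange [447.3 440.9] [ 257  425  360   27 4936] [0.6706 0.0486 0.106 ]
blue [ 41.7 191.6] [    0    74   113   253 19307] [ 0.5516 -0.4303  0.086 ]
green [563.  255.9] [545 238  36  35 924] [0.4348 0.0522 0.106 ]
```

View pics/w8.png

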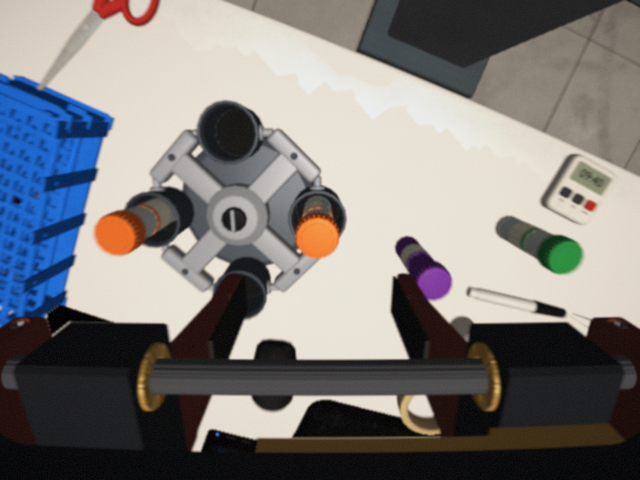

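View pics/side8.png

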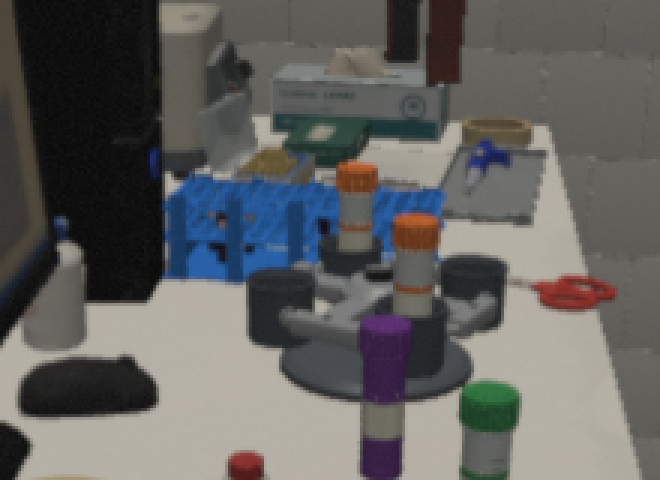

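Emit:
apply_moves --plan "0 0 0 0.012 0.045 0 0; 0 0 0 0.024 0.09 0 0; 0 0 0 0.036 0.135 0 0; 0 0 0 0.048 0.18 0 0; 0 0 0 0.06 0.22 0 0"

```text
time_s: 13.2
tcp_pos: [0.5456, 0.048, 0.244]
eef_rot: [-0.125, 0.696, 0.125, 0.695]
contact_force: [0.1, -0.2, -0.9]
opening: 0.999
```

Emit:
apply_moves --plan "0 0 0 0.01 0.04 0 0; 0 0 0 0.02 0.08 -0.01 0; 0 0 0 0.031 0.115 -0.04 0; 0 0 0 0.031 0.115 -0.07 0; 0 0 0 0.031 0.115 -0.09 0"

```text
time_s: 13.7
tcp_pos: [0.5753, 0.1618, 0.1515]
eef_rot: [-0.126, 0.697, 0.126, 0.694]
contact_force: [0.2, -0.6, -0.4]
opening: 0.997
```

Emit:
apply_moves --plan "0 0 0 0 0 -0.02 0; 0 0 0 0 0 -0.04 0; 0 0 0 0 0 -0.04 0"

```text
time_s: 14.0
tcp_pos: [0.5743, 0.1597, 0.1114]
eef_rot: [-0.125, 0.698, 0.124, 0.694]
contact_force: [-0.5, 1.2, 0.8]
opening: 1.003
```

```bash
python3 w.py w9
```

```text
14.0 [0.5743 0.1597 0.1114] 1.0029454078814783 [[-0.006, -0.348, 0.938], [-0.002, 0.938, 0.348], [-1.0, -0.0, -0.007]]
orange [174.1 281.9] [130 272  75  31 398] [0.596  0.0885 0.106 ]
orange [125.4 310.7] [117 295  21  28 174] [0.6221 0.0674 0.106 ]
orange [118.4 377.5] [ 104  343   38   68 1048] [0.6667 0.0715 0.106 ]
orange [523.4 384.6] [508 351  26  60 593] [0.5898 0.2946 0.106 ]
blue [315.9 283.3] [ 287  255   59   57 2607] [0.5792 0.1612 0.086 ]
```

View pics/w9.png

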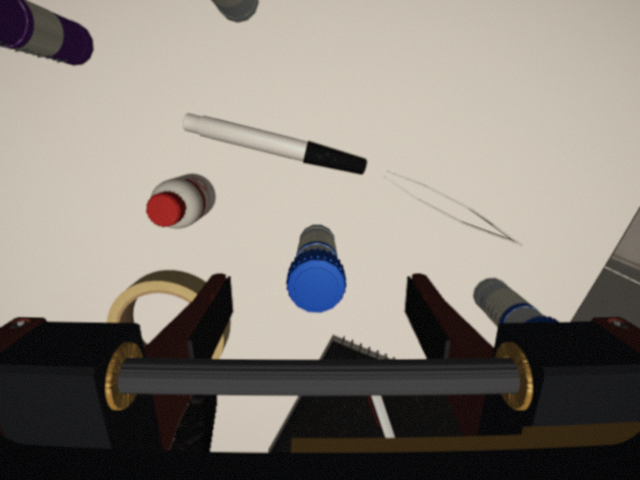

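Emit:
apply_moves --plan "0 0 0 0.001 0 -0.03 0; 0 0 0 0.001 0 -0.055 0; 0 0 0 0.001 0 -0.055 0.3; 0 0 0 0.001 0 -0.055 1; 0 0 0 0.001 0 -0.055 1"

```text
time_s: 14.55
tcp_pos: [0.5792, 0.1608, 0.0618]
eef_rot: [-0.125, 0.695, 0.125, 0.697]
contact_force: [-0.1, 0.1, 0.9]
opening: 0.764
```

Emit:
apply_moves --plan "0 0 0 0 0 0 1; 0 0 0 0 0 0 1; 0 0 0 0 0 0 1; 0 0 0 0 0 0 1; 0 0 0 0 0 0 1"

```text
time_s: 15.05
tcp_pos: [0.5781, 0.1606, 0.0602]
eef_rot: [-0.125, 0.696, 0.125, 0.696]
contact_force: [-0.0, 0.2, 1.3]
opening: 0.383
```

Emit:
apply_moves --plan "0 0 0 0 0 0.01 1; 0 0 0 0 0 0.05 1; 0 0 0 0 0 0.095 1; 0 0 0 0 -0.02 0.14 1; 0 0 0 0 -0.05 0.185 1"

```text
time_s: 15.55
tcp_pos: [0.5778, 0.1139, 0.2443]
eef_rot: [-0.126, 0.695, 0.126, 0.696]
contact_force: [1.1, -0.0, -1.2]
opening: 0.388
```

Emit:
apply_moves --plan "0 0 0 0 -0.045 0 1; 0 0 0 0 -0.09 0 1; 0 0 0 0 -0.135 0 1; 0 0 0 0.004 -0.18 0 1; 0 0 0 0.008 -0.225 0 1"

```text
time_s: 16.05
tcp_pos: [0.5856, -0.114, 0.2424]
eef_rot: [-0.125, 0.696, 0.125, 0.696]
contact_force: [0.4, -0.3, 0.6]
opening: 0.383
```

Emit:
apply_moves --plan "0 0 0 0.001 -0.04 0 1; 0 0 0 0.002 -0.08 0 1; 0 0 0 0.002 -0.107 -0.02 1; 0 0 0 0.002 -0.107 -0.05 1; 0 0 0 0.002 -0.107 -0.07 1"

```text
time_s: 16.55
tcp_pos: [0.5869, -0.2205, 0.1705]
eef_rot: [-0.124, 0.697, 0.124, 0.696]
contact_force: [0.0, 1.0, -0.1]
opening: 0.383
```

Emit:
apply_moves --plan "0 0 0 0 0 -0.01 1; 0 0 0 0 0 -0.015 1; 0 0 0 0 0 -0.015 1"

```text
time_s: 16.85
tcp_pos: [0.5881, -0.219, 0.1568]
eef_rot: [-0.125, 0.696, 0.125, 0.696]
contact_force: [0.8, -0.0, -0.7]
opening: 0.38
```

```bash
python3 w.py w10;python3 - <<'E'
from h import *
s=arm.sense();print(s["tcp_pos"]);C=cam("wrist",s);print(proj(C,[s["tcp_pos"][0],s["tcp_pos"][1],.081]))
cv2.imwrite("pics/top10.png",cv2.resize(arm.get_image("top")[180:340,370:530],None,fx=3.75,fy=3.75))
E
```

```text
16.85 [ 0.5881 -0.219   0.1568] 0.38038695315301685 [[-0.0, -0.348, 0.938], [0.0, 0.938, 0.348], [-1.0, 0.0, 0.0]]
orange [150.  126.2] [ 110   89   82   74 4718] [ 0.5441 -0.3394  0.106 ]
orange [468.2 130. ] [ 418   94   93   73 4805] [ 0.4814 -0.1634  0.106 ]
orange [198.3 126.3] [184 103  22  50 213] [ 0.5346 -0.3124  0.106 ]
orange [237.8 378.4] [230 344  20  70 712] [ 0.6943 -0.2409  0.106 ]
orange [399.4 378.8] [388 344  20  70 698] [ 0.654  -0.1305  0.106 ]
orange [366.4 441.7] [ 154  418  388   35 6071] [ 0.7171 -0.13    0.106 ]
blue [ 47.1 124.8] [    0     0   132   309 26282] [ 0.5689 -0.4136  0.086 ]
blue [318.8 316.9] [ 279  263   80   98 5600] [ 0.6371 -0.1993  0.086 ]
[ 0.58849947 -0.2191736   0.15741987]
[[316.8345831  246.98696693]]
```

View pics/w10.png

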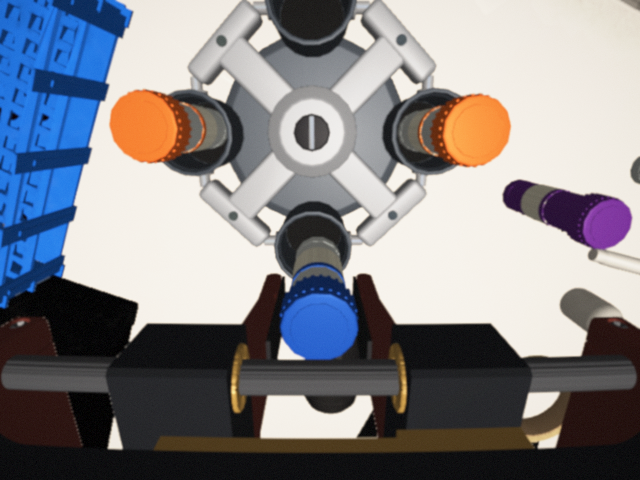

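View pics/top10.png

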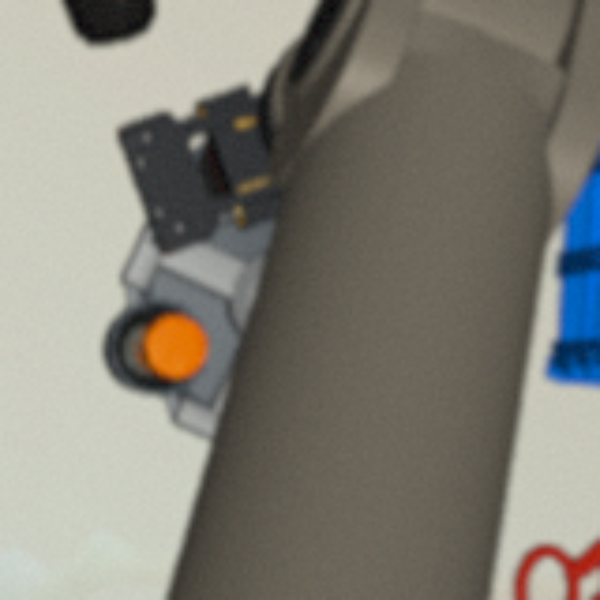

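Emit:
apply_moves --plan "0 0 0 -0.002 -0.003 -0.012 1; 0 0 0 -0.002 -0.003 -0.025 1; 0 0 0 -0.002 -0.003 -0.04 1; 0 0 0 -0.002 -0.003 -0.055 1; 0 0 0 -0.002 -0.003 -0.063 1"

```text
time_s: 17.45
tcp_pos: [0.5867, -0.2227, 0.0934]
eef_rot: [-0.125, 0.696, 0.125, 0.696]
contact_force: [-2.9, 0.8, 29.0]
opening: 0.38
```

Emit:
apply_moves --plan "0 0 0 0 0 0 1; 0 0 0 0 0 -0.001 1; 0 0 0 0 0 -0.001 0.3; 0 0 0 0 0 -0.001 0.3; 0 0 0 0 0 -0.001 0.3"

```text
time_s: 17.95
tcp_pos: [0.5856, -0.222, 0.0918]
eef_rot: [-0.125, 0.696, 0.125, 0.696]
contact_force: [-0.0, 0.0, -0.4]
opening: 0.619
```

Emit:
apply_moves --plan "0 0 0 0 0 0 0.3; 0 0 0 0 0 0.03 0.3; 0 0 0 0 0 0.06 0.3; 0 0 0 0 0 0.1 0.2; 0 0 0 0 0 0.145 0"

```text
time_s: 18.45
tcp_pos: [0.5851, -0.2219, 0.2379]
eef_rot: [-0.125, 0.697, 0.125, 0.695]
contact_force: [0.3, -0.4, -1.0]
opening: 0.847
```

```bash
python3 w.py w11
python3 - <<'E'
from h import *
cv2.imwrite("pics/side11.png",arm.get_image("side")[100:260,220:440].repeat(3,0).repeat(3,1))
E
```

```text
18.45 [ 0.5851 -0.2219  0.2379] 0.8469541871150512 [[-0.002, -0.348, 0.938], [0.001, 0.938, 0.348], [-1.0, 0.001, -0.002]]
orange [204.2 132.3] [ 176  107   61   52 2273] [ 0.542  -0.3348  0.106 ]
orange [424.9 137.7] [ 394  113   59   50 2226] [ 0.484  -0.1656  0.106 ]
orange [149.5 377.7] [ 136  343   35   69 1132] [ 0.7909 -0.3262  0.106 ]
orange [487.9 377.8] [ 469  343   33   69 1089] [ 0.673  -0.0048  0.106 ]
orange [455.4 440.6] [ 257  424  365   28 5494] [0.7577 0.0021 0.106 ]
blue [ 69.7 124.3] [    0     0   171   276 33961] [ 0.5773 -0.455   0.086 ]
blue [316.2 232.4] [ 294  209   45   46 1526] [ 0.5949 -0.2189  0.086 ]
blue [ 73.3 310.6] [ 56 300  36  20 389] [ 0.7583 -0.4227  0.086 ]
```

View pics/w11.png

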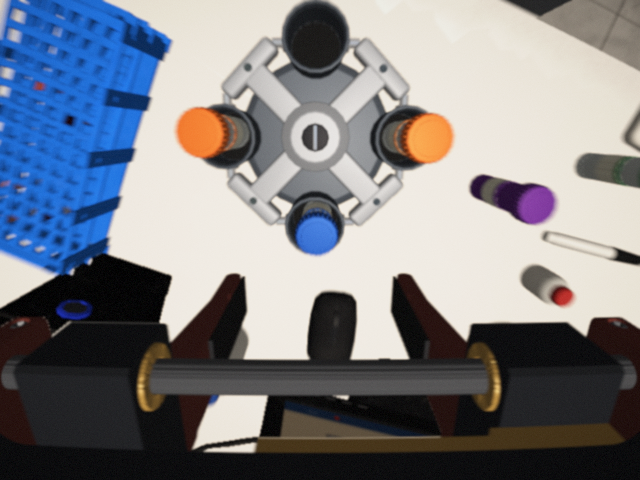

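View pics/side11.png

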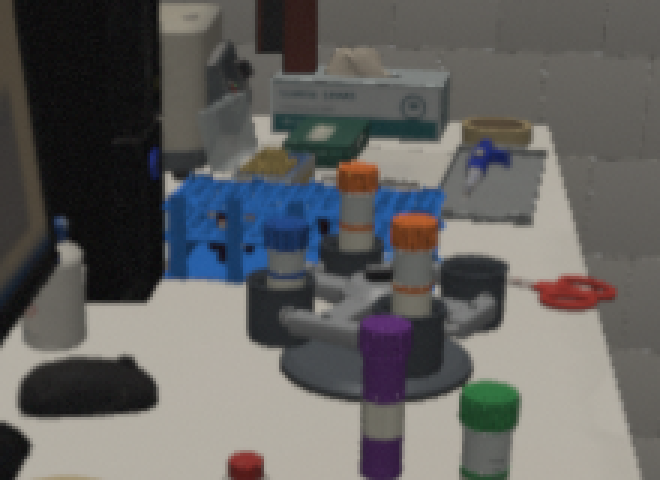

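Emit:
apply_moves --plan "0 0 0 0 0.045 0.01 0; 0 0 0 0 0.09 0.01 0; 0 0 0 0 0.135 0.01 0; 0 0 0 -0.002 0.18 0.01 0; 0 0 0 -0.005 0.225 0.01 0"

```text
time_s: 19.05
tcp_pos: [0.5804, 0.0046, 0.2469]
eef_rot: [-0.125, 0.696, 0.125, 0.696]
contact_force: [1.3, -0.2, 1.2]
opening: 0.998
```

Emit:
apply_moves --plan "0 0 0 -0.001 0.045 0 0; 0 0 0 -0.002 0.09 0 0; 0 0 0 -0.004 0.135 0 0; 0 0 0 -0.006 0.18 0 0; 0 0 0 -0.007 0.225 0 0"

```text
time_s: 19.55
tcp_pos: [0.5732, 0.2295, 0.2469]
eef_rot: [-0.125, 0.696, 0.125, 0.696]
contact_force: [0.7, 0.1, -0.3]
opening: 0.998
```

Emit:
apply_moves --plan "0 0 0 -0.001 0.045 -0.02 0; 0 0 0 -0.002 0.085 -0.05 0; 0 0 0 -0.002 0.085 -0.09 0; 0 0 0 -0.002 0.085 -0.125 0; 0 0 0 -0.002 0.085 -0.125 0"

```text
time_s: 20.05
tcp_pos: [0.5681, 0.311, 0.1167]
eef_rot: [-0.127, 0.699, 0.124, 0.692]
contact_force: [-0.0, -0.2, -0.7]
opening: 1.003
```

```bash
python3 w.py w12
```

```text
20.05 [0.5681 0.311  0.1167] 1.0025054154476263 [[-0.009, -0.348, 0.937], [-0.006, 0.937, 0.348], [-1.0, -0.002, -0.01]]
orange [ 10.1 223.2] [  0 217  24  16 117] [0.592  0.1467 0.106 ]
orange [ 43.1 262.9] [ 11 224  53  91 839] [0.608  0.1674 0.106 ]
orange [ 11.8 315.1] [  0 304  39  24 237] [0.6475 0.1533 0.106 ]
orange [118.6 377. ] [ 104  343   38   68 1201] [0.6654 0.221  0.106 ]
orange [518.9 376.7] [ 497  343   37   68 1025] [0.5819 0.4448 0.106 ]
orange [439.6 441.9] [ 292  425  303   27 3452] [0.6423 0.4217 0.106 ]
blue [322.3 276.4] [ 294  239   57   69 2774] [0.5696 0.3152 0.086 ]
```

View pics/w12.png

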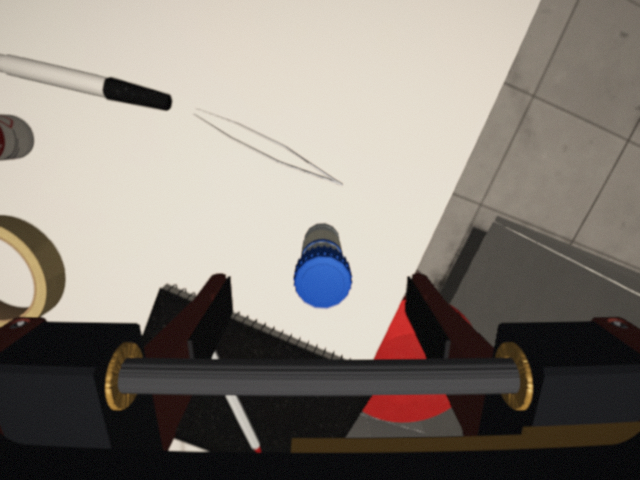

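Emit:
apply_moves --plan "0 0 0 0 0.001 -0.03 0; 0 0 0 0 0.001 -0.061 0; 0 0 0 0 0.001 -0.061 0.3; 0 0 0 0 0.001 -0.061 1; 0 0 0 0 0.001 -0.061 1"

```text
time_s: 20.6
tcp_pos: [0.5737, 0.3144, 0.0643]
eef_rot: [-0.124, 0.695, 0.125, 0.697]
contact_force: [-0.6, 0.2, 0.4]
opening: 0.768
```

Emit:
apply_moves --plan "0 0 0 0 0 0 1; 0 0 0 0 0 0 1; 0 0 0 0 0 0 1; 0 0 0 0 0 0 1; 0 0 0 0 0 0 1"

```text
time_s: 21.1
tcp_pos: [0.5721, 0.3138, 0.0618]
eef_rot: [-0.125, 0.696, 0.125, 0.696]
contact_force: [-0.6, -0.0, 1.2]
opening: 0.383
```

Emit:
apply_moves --plan "0 0 0 0 0 0.01 1; 0 0 0 0 0 0.05 1; 0 0 0 0 0 0.095 1; 0 0 0 0 -0.02 0.14 1; 0 0 0 0 -0.05 0.185 1"

```text
time_s: 21.6
tcp_pos: [0.5715, 0.2673, 0.2458]
eef_rot: [-0.125, 0.695, 0.126, 0.696]
contact_force: [-0.3, -0.1, -1.1]
opening: 0.386
```

Emit:
apply_moves --plan "0 0 0 -0.011 -0.045 0 1; 0 0 0 -0.022 -0.09 0 1; 0 0 0 -0.033 -0.135 0 1; 0 0 0 -0.044 -0.18 0 1; 0 0 0 -0.055 -0.225 0 1"

```text
time_s: 22.1
tcp_pos: [0.5162, 0.0392, 0.2439]
eef_rot: [-0.125, 0.696, 0.125, 0.696]
contact_force: [0.7, -0.1, -1.4]
opening: 0.384
```

Emit:
apply_moves --plan "0 0 0 -0.011 -0.045 0 1; 0 0 0 -0.022 -0.09 0 1; 0 0 0 -0.033 -0.135 0 1; 0 0 0 -0.044 -0.18 0 1; 0 0 0 -0.055 -0.225 0 1"

```text
time_s: 22.6
tcp_pos: [0.4611, -0.1857, 0.244]
eef_rot: [-0.125, 0.696, 0.125, 0.696]
contact_force: [1.8, -0.1, -0.7]
opening: 0.382
```

Emit:
apply_moves --plan "0 0 0 -0.011 -0.045 0 1; 0 0 0 -0.022 -0.091 0 1; 0 0 0 -0.022 -0.091 -0.04 1; 0 0 0 -0.022 -0.091 -0.07 1; 0 0 0 -0.022 -0.091 -0.085 1"

```text
time_s: 23.1
tcp_pos: [0.4385, -0.2747, 0.1564]
eef_rot: [-0.124, 0.697, 0.125, 0.695]
contact_force: [-0.2, -0.3, -0.2]
opening: 0.38
```

Emit:
apply_moves --plan "0 0 0 0 0 0 1; 0 0 0 0 0 0 1"

```text
time_s: 23.3
tcp_pos: [0.4402, -0.2752, 0.1589]
eef_rot: [-0.125, 0.696, 0.125, 0.696]
contact_force: [1.0, -0.3, 0.5]
opening: 0.382
```

```bash
python3 w.py w13;python3 - <<'E'
from h import *
s=arm.sense();print(s["tcp_pos"]);C=cam("wrist",s);print(proj(C,[s["tcp_pos"][0],s["tcp_pos"][1],.081]))
E
```

```text
23.3 [ 0.4402 -0.2752  0.1589] 0.38151813929546696 [[0.0, -0.347, 0.938], [-0.0, 0.938, 0.347], [-1.0, -0.0, 0.0]]
orange [237.7 378.6] [230 344  20  69 699] [ 0.5486 -0.2971  0.106 ]
orange [399.5 378.8] [389 344  19  70 674] [ 0.5076 -0.1855  0.106 ]
orange [362.1 442. ] [ 154  427  378   25 5747] [ 0.5728 -0.1882  0.106 ]
blue [ 66.2 248.7] [    0   151   156   207 22652] [ 0.5033 -0.4451  0.086 ]
blue [317.6 264.1] [296 259  47  15 145] [ 0.451  -0.2706  0.086 ]
blue [318.7 314.1] [ 279  271   80   85 5277] [ 0.4882 -0.256   0.086 ]
blue [ 80.4 402. ] [ 68 391  29  33 536] [ 0.6379 -0.4151  0.086 ]
blue [317.4 414.1] [299 409  36  15 133] [ 0.5766 -0.2245  0.086 ]
blue [316.  433.3] [299 429  35   8 193] [ 0.5964 -0.2184  0.086 ]
[ 0.44059318 -0.27528979  0.15934797]
[[316.89002673 246.10990681]]
```

View pics/w13.png

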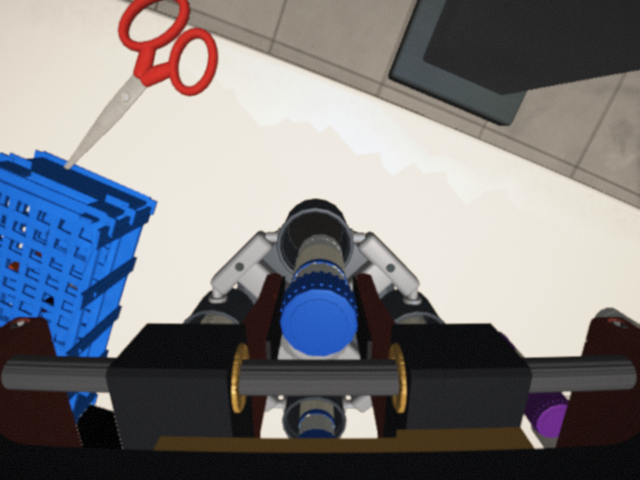

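Emit:
apply_moves --plan "0 0 0 -0.002 -0.001 -0.012 1; 0 0 0 -0.002 -0.001 -0.025 1; 0 0 0 -0.002 -0.001 -0.04 1; 0 0 0 -0.002 -0.001 -0.052 1; 0 0 0 -0.002 -0.001 -0.057 1"

```text
time_s: 23.85
tcp_pos: [0.4371, -0.2755, 0.0996]
eef_rot: [-0.124, 0.697, 0.125, 0.695]
contact_force: [-0.7, 0.2, -1.0]
opening: 0.384
```

Emit:
apply_moves --plan "0 0 0 0 0 -0.001 1; 0 0 0 0 0 -0.002 1; 0 0 0 0 0 -0.003 1"

```text
time_s: 24.15
tcp_pos: [0.4384, -0.2762, 0.0986]
eef_rot: [-0.125, 0.696, 0.125, 0.696]
contact_force: [0.5, -0.5, -0.7]
opening: 0.381
```

Emit:
apply_moves --plan "0 0 0 0 0 -0.001 1; 0 0 0 0 0 -0.001 0.3; 0 0 0 0 0 -0.001 0.3; 0 0 0 0 0 -0.001 0.3; 0 0 0 0 0 -0.001 0.3"

```text
time_s: 24.65
tcp_pos: [0.4379, -0.276, 0.0972]
eef_rot: [-0.125, 0.696, 0.125, 0.696]
contact_force: [-0.1, -0.4, -0.5]
opening: 0.686
```

Emit:
apply_moves --plan "0 0 0 0 0 0 0.3; 0 0 0 0 0 0.03 0.3; 0 0 0 0 0 0.06 0.3; 0 0 0 0 0 0.1 0.2; 0 0 0 0 0 0.145 0"

```text
time_s: 25.15
tcp_pos: [0.4371, -0.2756, 0.2429]
eef_rot: [-0.124, 0.697, 0.125, 0.695]
contact_force: [1.5, -0.5, 0.2]
opening: 0.842
```

Emit:
apply_moves --plan "0 0 0 -0.003 0.045 0.01 0; 0 0 0 -0.004 0.09 0.02 0; 0 0 0 -0.004 0.135 0.02 0; 0 0 0 -0.004 0.18 0.02 0; 0 0 0 -0.004 0.225 0.02 0"

```text
time_s: 25.65
tcp_pos: [0.4336, -0.0493, 0.2625]
eef_rot: [-0.125, 0.696, 0.125, 0.696]
contact_force: [0.8, 0.6, 0.4]
opening: 0.998
```

Emit:
apply_moves --plan "0 0 0 0.01 0.045 0 0; 0 0 0 0.02 0.09 0 0; 0 0 0 0.03 0.135 0 0; 0 0 0 0.03 0.18 0 0; 0 0 0 0.03 0.225 0 0"

```text
time_s: 26.15
tcp_pos: [0.4639, 0.1757, 0.2622]
eef_rot: [-0.125, 0.696, 0.125, 0.696]
contact_force: [1.1, -0.5, -0.4]
opening: 1.002
```

Run:
```python
from h import *
s=arm.sense();print(s["time_s"],s["tcp_pos"])
t=arm.get_image("top");sd=arm.get_image("side")
cv2.imwrite("pics/top14.png",cv2.resize(t[180:340,270:530],None,fx=3,fy=3,interpolation=cv2.INTER_CUBIC));cv2.imwrite("pics/side14.png",cv2.resize(sd[100:300,220:440],None,fx=3,fy=3))
C=cam("top");S=cam("side")
for col,z in dict(orange=.146,blue=.126,green=.11,red=.062,purple=.11).items():
    for ce,st in blobs(t,col,50):
        if 250<ce[0]<500 and 200<ce[1]<320: 
            P=onz(C,ce,z-.003); print(col,ce.round(1),st,P.round(4),"side pred cap ctr",proj(S,[P[0],P[1],z-.01]).round(1))
    print([b[0].round(1) for b in blobs(sd,col,50)])
```

```text
26.15 [0.46386724 0.17574634 0.26218418]
orange [489.7 247.8] [480 239  20  18 276] [ 0.5393 -0.3221  0.143 ] side pred cap ctr [[339.3 160.5]]
orange [415.5 271.6] [406 262  20  20 284] [ 0.4882 -0.1727  0.143 ] side pred cap ctr [[357.9 178.7]]
[array([356.4,  77.7]), array([309.9, 153.7]), array([338.6, 158.4]), array([357.8, 177.1])]
blue [437.3 224.6] [429 216  18  18 257] [ 0.5871 -0.2206  0.123 ] side pred cap ctr [[315.2 179.2]]
blue [462.7 296.8] [454 288  18  19 270] [ 0.4392 -0.2724  0.123 ] side pred cap ctr [[379.5 175.6]]
[array([301.1, 174.6]), array([353.7, 169.4]), array([378.4, 175.6])]
green [306.4 294.8] [300 288  14  15 167] [0.4363 0.0489 0.107 ] side pred cap ctr [[382.6 236.5]]
[array([382.5, 235.1])]
red [304.9 230. ] [301 226   9   9  67] [0.5773 0.0576 0.059 ] side pred cap ctr [[301.8 258.7]]
[array([410.9, 197.2]), array([301.5, 255.3])]
purple [356.2 264.6] [350 258  14  14 156] [ 0.5015 -0.0545  0.107 ] side pred cap ctr [[348.3 213.4]]
[array([347.9, 218.1]), array([346.5, 252.7])]
```

View pics/top14.png

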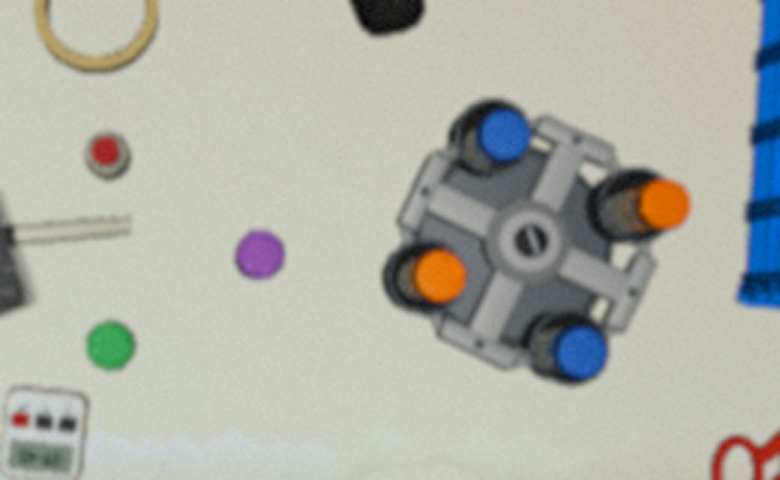

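View pics/side14.png

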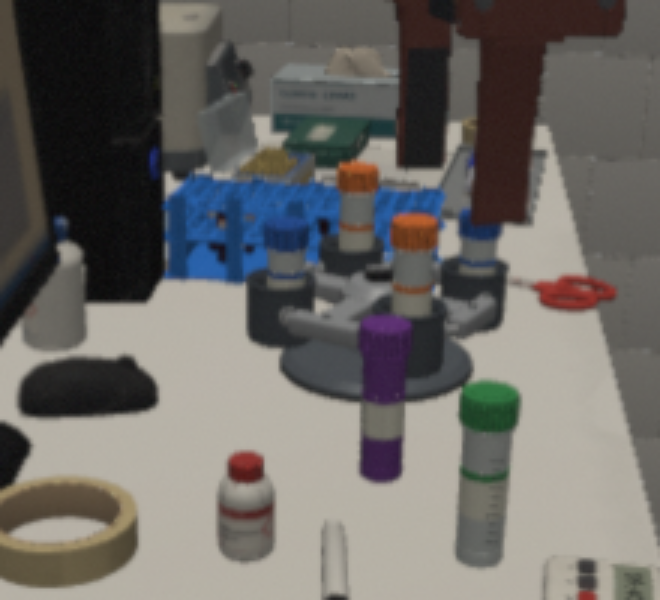

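```bash
python3 -c "
from rig import arm
print(arm.job_done())"
```

```text
the job is handed in; nothing more can be done
None
```

All four tubes are loaded and the job was handed in at about 26 s of the 120 s allowed. The orange-capped pair is in opposite buckets 2 and 4, and the blue-capped pair is in opposite buckets 1 and 3.

**Position:** in the last top view, each cap centre was within about 5 mm of its bucket's axis, against the 15 mm allowed.

**Upright and seated:** all four tubes looked upright in the last side view. Cap heights there agreed with tubes on the bucket floors to about 2 pixels, roughly 5 mm at that distance. That check is coarse against the 6 mm limit. I could not measure the bucket 1 blue cap this way, because its colour blob merged with the blue rack.

**Left alone:** the green-capped tube, the red-capped bottle and the purple look-alike did not measurably move.

**One hard contact:** lowering the first blue tube into bucket 1 pressed the bucket floor with about 29 N at the wrist before I released it. It stood straight afterwards.

**Calibration disagreement:** the wrist and top cameras disagreed by 3–9 mm on bucket positions, more than the stated 2 mm. I aimed between the two and corrected the aim from wrist pictures.

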